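Close up the sewing box

ROBOT

A 7-joint arm with a two-finger parallel gripper is mounted at the origin on the work surface. World frame = base frame: x ahead of the robot, y to its left, z up, the work surface at z = 0. Lengths are in m, angles in rad, forces in N, time in s.
With the tool pointing down it reaches from about 0.425 to 0.925 m from the base axis. Payload 6.8 kg.
Tool frame: the origin (TCP) lies between the finger pads; the fingertips stand r.tcp_to_tips ahead of it and the grasp point (between the pads) is the TCP (r.tcp_to_tips is the distance from the TCP to the fingertips, in m); z points along the fingers, y is the line along which they close (so a half turn about z gives the same grasp; the last joint's range is limited). The gripper opens to 85 mm and grips with 20 to 120 N. Pads are 22 mm wide; open, the fingers measure 114 mm over their backs; the gripper's body (76 mm by 85 mm) begins 54 mm behind the grasp point. The pads swing forward as they close: fully open they stand 13 mm farther back than shut.
Start: joints at [-1.373, 0.477, 0.022, 1.555, -0.011, 1.109, -0.083], TCP at [0.203, 0.644, 0.25] pointing down, gripper open.
Joint ranges: [-2.96, 2.96], [-0.34, 2.1], [-1.41, 1.46], [0.24, 2.44], [-1.37, 4.51], [0.17, 1.92], [-2.96, 2.96]. Speed limits (rad/s): [2.39, 2.39, 3.14, 3.14, 3.14, 3.14, 3.14].

INTERFACE

Orientations are given as a rotation vector (axis times angle).
In Python, from bench import r gives the robot as it stands.
- The arm moves only by the tool servo_tool, never from a script. Its argument "commands" is a list of rows, each a list of 2 entries, a list of its own where there are three numbers: the shift along the tool's x, y, z normalised to -1 to 1, where 1 is 250 mm, then the turn, a rotation vector about the tool's x, y, z normalised to -1 to 1, where 1 is 90 degrees. In form: [[[dx, dy, dz], [ax, ay, az]], ...]. A call has 1 to 20 rows; each row is the pose to reach, as a shift and turn from the pose commanded when the call began, along the tool's axes at that moment; what a row does not reach only later rows make up. A row lasts 1/10 s, in which the tool goes at most 50 mm and 8.59 degrees, less where a joint would pass 70% of its speed; a pose out of reach is approached as far as the arm can. A call with a number of a shift or a turn outside -1 to 1 is refused whole. A call with a gripper value outside its range is refused whole. "claw" is the closure, from 0 (fully open) to 1 (shut), set as the call begins (left out, the last holds). The fingers move at their own pace and stop on an object; "squeeze" is the grip in N (left out, the last holds). Time passes only in rows, so rows that repeat a pose let the fingers close. It gives the time, the measured TCP pose, the force, the opening and the grip force at its end, in the units of the state.
- r.get_obs(): the state, without advancing time (a new reading comes with each control period).
- r.grab_frame(name): name is "scene" or "top"; returns (picture, depth): 480x640x3 uint8, red, green, blue; 480x640 float32, m along the optical axis (not along the pixel's ray), 0 where there is no reading.
- r.camera_model(name): a dict with "fx", "fy", "cx", "cy" (pixels), "extrinsics" (4x4, takes a point from camera to world coordinates). Camera axes: x right, y down, z forward; pixel columns grow to the right and rows downward; lengths in m; the calibration is good to about 2 mm. A picture is of the moment at which its call begins. camera_model takes no time and is no camera call.
- r.hand_in(): hands the job in; it is judged then, once.
Trained networks look in the newest picture that a camera, given by its name, has taken for a name from the list of things; names that differ only in an ending like _2 or _b are one class to them, and where a whole thing is asked for, a point or a joint stands for the part that bears it (a point fixed in the world has none). Each returns a list of dicts, best first, with "confidence" (0 to 1); they miss things now and then, are a little off and sometimes report something else, mostly with a low value. They report only what shows in the picture. A call takes as long as a camera call.
- r.boxes_of(camera, target): "uv" ([column, row] in pixels, amid what is visible of it).
- r.mark_of(camera, target): "uv" ([column, row] in pixels: a listed point, or the origin of a listed thing).
The state is a dict: "clock": time; "joints": joint angles; "qvel": joint speeds; "tau": joint torques, N m; "tcp_pos": TCP position; "orientation": TCP orientation; "contact_force": force on the tool from outside, world axes, zero at the start; "moment": the same for the moment, N m; "grip_width": finger opening in m; "gripper_force": force on a finger pad.
Only numpy, scipy, OpenCV 4.12 (cv2) and the standard library are available. Lean on these libraries where they do the work, as an engineer would, in place of code of your own. Each camera call takes 0.05 s, during which the arm holds its last target. There are 200 camera calls.

TASK

Close up the sewing box: push both of its open drawers fully home, and push the raised lid over and down until it is fully shut. Work gently with the fingertips: drawers and lid are pushed, not gripped, the lid must not slam, and the box must not be lifted, tipped or shoved across the table. Leave the thread spool, the button jar and the shears around it as they are.

Things in the scene. Friction and masses are not known exactly. Their poses are not given: they have to be found in the camera images.
- sewing_box: Loose beech box on rubber feet, 160 mm deep (its x), 310 wide (y), about 3.3 kg in all; slides on the table only when pushed with over 12 N. Origin: centre of its underside, on the table; x from its front (drawers, facing the robot, at x = -80 mm) to its hinged back (+80), y to its left, z up. Above the drawers an open tray, rim at z = 103 mm; with the lid shut the top is at 113.5
- drawer_left (a joint): How far the drawer on the box's +y side is pulled out towards the box's -x, in m: 0 = home, its front board against the front of the box; stop at 0.10. Starts 30 to 60 mm out. Stays where it is left; takes about 2 N to slide
- drawer_right (a joint): The same for the drawer on the box's -y side
- front_left: Flat beech front board of the left drawer, 10 mm thick, 152 mm wide, 51 mm high, with a steel knob in its middle (17 mm diameter, standing 18 mm out). Origin: middle of the lower edge of its outer face, 10.5 mm above the table, at y = +77 mm of the box and, when home, x = -90.5 mm; x into the drawer, z up. Knob axis 25.5 mm above the origin
- front_right: The same for the right drawer, at y = -77 mm of the box
- lid (a joint): Opening angle of the lid, in rad: 0 = shut flat on the box, 1.57 = straight up, stop at 1.6. Starts at 1.0 to 1.35. Stiff hinges hold it at any angle, so it must be pushed all the way down: about 2 N at the free edge when upright, under 1 N when nearly flat
- lid_hinge (a point): Middle of the lid's hinge line, which runs along the box's y at its back edge: x = +80 mm, z = 103.5 mm in the box's frame
- lid_lip (a point): Middle of the lid's free edge, on its outer face (the top when shut, the side away from the robot when raised), 160 mm from the hinge line. The lid is a flat beech board 160 by 310 by 10 mm, outer face 10 mm off the hinge line; a 60 mm wide lip stands 7 mm beyond the free edge
- lid_lining: Felt-lined inner 4 mm of the lid, facing the robot when it is raised and down into the box when shut; origin on the hinge line, moving with the lid
- thread_spool: Loose spool of cream thread standing in front of the drawers, 38 mm diameter, 52 mm high; origin at the centre of its underside. Leave it alone
- button_jar: Loose round glass jar of buttons with a metal cap, 64 mm diameter, 82 mm high, standing beside the box; origin at the centre of its underside. Leave it alone
- shears: Loose tailor's shears lying flat beside the box, black handles, about 225 mm long, 12 mm high; origin under the pivot screw, x towards the points (122 mm ahead), handles reaching 103 mm back. Leave them alone

How it is judged:
By the outcome, as a careful person would: the job done as asked, in the order asked, and still so for the second after the job is handed in, with the robot touching nothing.
It also fails if it takes over 54 s, if anything falls off the work surface, if the arm or the gripper's body presses on something with over 40 N, if the wrist force passes 120 N, or if a joint passes its speed limit or range.

## Working session

There is one attempt and no reset: what is moved stays moved. The work goes in short steps, Python scripts to look and compute and a tool call to move; the robot and the scene stay as the last step left them, time stands still between calls to the robot, and variables do not carry over. Pictures are saved under pics/ and viewed, at most 10 in all, crops included, and the job is handed in when it is done.

Besides the shell and the picture viewer there is one more tool, called after "Call:" as name(argument=value, ...) on one line, values as JSON. servo_tool: Moves the arm, as the interface text tells. Scaled input: -1 to 1 covers 250 mm each way for a shift and 90 degrees each way for a turn. Its arguments: {"type":"object","properties":{"commands":{"type":"array"},"claw":{"type":"number"},"squeeze":{"type":"number"}},"required":["commands"]}

```bash
mkdir -p pics; cat > h.py <<'E'
import numpy as np, cv2
from scipy.spatial.transform import Rotation as R
from bench import r
def deproj(cam,uv,d,win=2):
    m=r.camera_model(cam);u,v=map(int,np.round(uv))
    p=d[max(v-win,0):v+win+1,max(u-win,0):u+win+1];p=p[p>0]
    z=np.median(p) if len(p) else np.nan
    return (np.array(m["extrinsics"])@[(uv[0]-m["cx"])/m["fx"]*z,(uv[1]-m["cy"])/m["fy"]*z,z,1])[:3]
def proj(cam,P):
    m=r.camera_model(cam);q=np.linalg.inv(m["extrinsics"])@np.append(P,1)
    return np.array([m["fx"]*q[0]/q[2]+m["cx"],m["fy"]*q[1]/q[2]+m["cy"]])
def cloud(cam,d):
    m=r.camera_model(cam);v,u=np.indices(d.shape)
    P=np.stack([(u-m["cx"])/m["fx"]*d,(v-m["cy"])/m["fy"]*d,d],-1)
    E=np.array(m["extrinsics"]);return P@E[:3,:3].T+E[:3,3]
E
python3 - <<'E'
from h import *
np.set_printoptions(precision=4,suppress=True)
o=r.get_obs();print(o["clock"],o["tcp_pos"],o["orientation"],R.from_rotvec(o["orientation"]).as_matrix(),r.tcp_to_tips)
ims=[]
for c in ["scene","top"]:
    im,d=r.grab_frame(c);np.savez(f"pics/{c}0.npz",im=im,d=d)
    cv2.imwrite(f"pics/{c}0.png",im[:,:,::-1])
    print(c,np.array(r.camera_model(c)["extrinsics"]))
    for t in ["front_left","front_right","lid_hinge","lid_lip","sewing_box","thread_spool","button_jar","shears"]:
        for k in r.mark_of(c,t)[:2]: print(c,t,k["uv"],round(k["confidence"],2),deproj(c,k["uv"],d))
E
```

```text
0.0 [0.203  0.6431 0.2493] [-0.4784 -3.1048  0.0029] [[-0.9536  0.301  -0.0004]
 [ 0.301   0.9536 -0.0018]
 [-0.0001 -0.0018 -1.    ]] 0.019
scene [[-0.9862  0.1308 -0.1014  0.7065]
 [ 0.1654  0.7987 -0.5785  0.8799]
 [ 0.0053 -0.5873 -0.8093  1.2574]
 [ 0.      0.      0.      1.    ]]
scene front_left [354.4, 267.6] 0.83 [0.5039 0.1118 0.0603]
scene front_left [272.4, 186.1] 0.57 [0.6694 0.0078 0.2587]
scene front_right [333.8, 218.1] 0.77 [ 0.5239 -0.0485  0.0476]
scene lid_hinge [259.6, 241.8] 0.59 [0.7118 0.0613 0.1396]
scene lid_lip [316.7, 347.7] 0.72 [0.6179 0.2721 0.0066]
scene lid_lip [333.8, 219.2] 0.43 [ 0.5236 -0.0496  0.0417]
scene sewing_box [289.6, 257.0] 0.86 [0.6562 0.1772 0.2338]
scene thread_spool [385.1, 236.3] 0.86 [0.4049 0.009  0.0226]
scene button_jar [274.2, 183.7] 0.87 [ 0.6583 -0.1367  0.1014]
scene shears [317.4, 346.1] 0.97 [0.6159 0.2692 0.0081]
scene shears [271.7, 186.3] 0.43 [0.6709 0.0078 0.2585]
top [[ 0.0016 -0.9967  0.0816  0.4827]
 [-1.     -0.002  -0.0049  0.0483]
 [ 0.005  -0.0816 -0.9967  0.9006]
 [ 0.      0.      0.      1.    ]]
top front_left [304.6, 273.9] 0.91 [0.5013 0.0801 0.042 ]
top front_left [330.1, 147.5] 0.16 [0.6778 0.0374 0.2349]
top front_right [390.7, 270.7] 0.72 [ 0.5074 -0.0756  0.0412]
top lid_hinge [329.6, 146.5] 0.62 [0.6888 0.0376 0.2027]
top lid_lip [337.8, 147.3] 0.93 [0.6774 0.0264 0.2376]
top sewing_box [335.2, 201.9] 0.88 [0.6285 0.0255 0.0668]
top thread_spool [351.4, 330.2] 0.94 [ 0.4018 -0.0036  0.0507]
top thread_spool [335.1, 203.8] 0.62 [0.625  0.0257 0.0673]
top button_jar [460.2, 193.6] 0.85 [ 0.6417 -0.1936  0.0786]
top shears [208.5, 213.2] 0.96 [0.6169 0.2645 0.0058]
```

View pics/scene0.png

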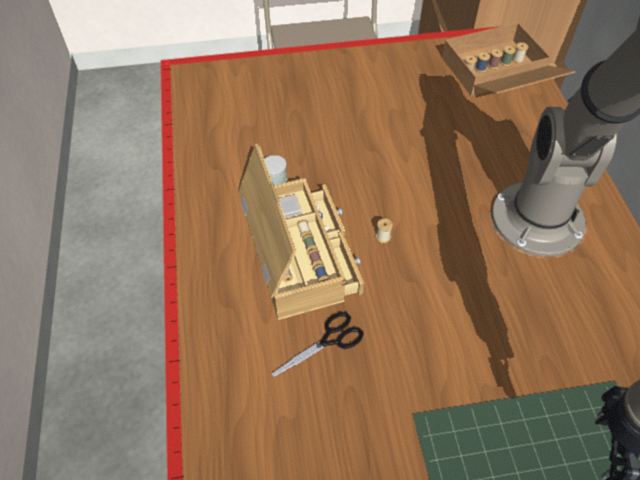

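View pics/top0.png

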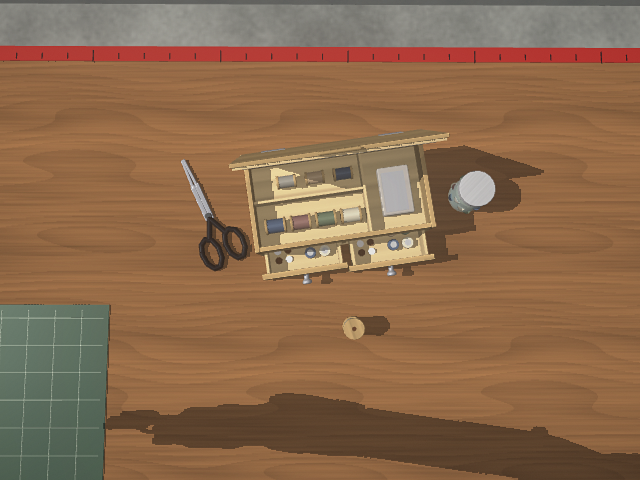

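The scene picture shows the lid leaning at x≈240–290 and both knobs at (340,211) and (358,261). In the top picture the box is turned slightly, knobs at (306,280) and (391,271), and the spool at (353,328) sits between and in front of them. The jar (472,192) and shears (210,220) are at the sides. Next I fit the geometry from the depth clouds.

```bash
cat > meas.py <<'E'
from h import *
def measure(n):
    C=[]
    for c in ["scene","top"]:
        z=np.load(f"pics/{c}{n}.npz");P=cloud(c,z["d"]);C.append(P[z["d"]>0].reshape(-1,3))
    for name,P in zip(["scene","top"],C):
        P=P[(P[:,0]>.42)&(P[:,0]<.8)&(abs(P[:,1]-.02)<.22)]
        L=P[(P[:,2]>.13)]
        if len(L)>50:
            A=L.mean(0)
            for _ in range(4):
                n_=np.linalg.svd(L-A,full_matrices=False)[2][2]; n_*=np.sign(n_[0])
                dd=(L-A)@n_; L=L[abs(dd)<max(.003,np.median(abs(dd))*2.5)]; A=L.mean(0)
            print(name,"lid n",n_,"c",A,"ang",np.arctan2(np.hypot(*n_[:2]),n_[2]),"yaw",np.arctan2(n_[1],n_[0]),"zmax",np.percentile(L[:,2],99.5),"std",((L-A)@n_).std(),len(L))
        for lo,hi,t in [(.0995,.107,"rim"),(.056,.066,"fronts"),(.109,.119,"top")]:
            S=P[(P[:,2]>lo)&(P[:,2]<hi)&(P[:,1]>-.15)]
            if len(S)>20:
                print(name,t,len(S),S.min(0),S.max(0),cv2.minAreaRect(S[:,:2].astype(np.float32)*1000))
    return C
E
python3 - <<'E'
from meas import *
np.set_printoptions(precision=4,suppress=True)
C=measure(0)
im=cv2.imread("pics/top0.png")[120:300,220:500];im2=cv2.imread("pics/scene0.png")[135:325,230:400]
cv2.imwrite("pics/topc.png",np.vstack([cv2.resize(im,(560,360)),]))
# knob pixel clouds
P=C[1];K=P[(P[:,0]>.44)&(P[:,0]<.56)&(abs(P[:,1])<.17)&(P[:,2]>.025)]
Rm=lambda a:np.array([[np.cos(a),-np.sin(a)],[np.sin(a),np.cos(a)]])
B=K[:,:2]@Rm(.12)   # box-aligned coordinates approx
for lo in np.arange(-.16,.16,.01):
    s=(B[:,1]>=lo)&(B[:,1]<lo+.01)
    if s.any(): i=np.argmin(B[s,0]);print(round(lo,2),K[s][i],B[s][i])
E
```

```text
scene lid n [0.9252 0.1368 0.3539] c [0.6909 0.0414 0.1987] ang 1.2090208523846828 yaw 0.14680767943840264 zmax 0.2624333163361659 std 0.0010659620066035742 3471
scene rim 665 [ 0.5369 -0.1446  0.0995] [0.7469 0.1878 0.107 ] ((643.0497436523438, 23.072174072265625), (170.01519775390625, 314.3995056152344), 8.361083030700684)
scene fronts 1067 [ 0.4212 -0.1479  0.056 ] [0.6988 0.1876 0.066 ] ((551.5873413085938, 29.54266357421875), (357.4020690917969, 247.92474365234375), 80.90145111083984)
scene top 215 [ 0.5582 -0.1157  0.109 ] [0.7461 0.1877 0.119 ] ((644.1707153320312, 26.106536865234375), (166.83126831054688, 309.6028137207031), 8.209244728088379)
top lid n [0.9165 0.1363 0.3762] c [0.6824 0.0283 0.2213] ang 1.1851026665300846 yaw 0.14759966265312224 zmax 0.2627524945770807 std 0.00138004856336217 2252
top rim 1542 [ 0.5368 -0.1433  0.0995] [0.7451 0.1823 0.1069] ((642.8125610351562, 21.528518676757812), (170.4232635498047, 310.3385314941406), 8.42676830291748)
top fronts 3668 [ 0.4918 -0.1498  0.0562] [0.731  0.1758 0.066 ] ((607.8045043945312, 16.40118408203125), (206.613357543
[... 720 characters left out ...]
 0.0508] [ 0.5095 -0.0502]
-0.05 [0.5106 0.0195 0.0336] [ 0.5092 -0.0418]
-0.04 [0.5099 0.0237 0.0541] [ 0.5091 -0.0375]
-0.03 [0.5081 0.0362 0.0537] [ 0.5088 -0.0249]
-0.02 [0.5064 0.0469 0.0489] [ 0.5084 -0.0141]
-0.01 [0.5047 0.0595 0.0478] [ 0.5081 -0.0014]
0.0 [0.4868 0.0685 0.0414] [0.4915 0.0097]
0.01 [0.485  0.0704 0.0392] [0.4899 0.0118]
0.02 [0.4832 0.0813 0.0363] [0.4894 0.0229]
0.03 [0.4991 0.0967 0.0536] [0.5071 0.0363]
0.04 [0.4973 0.109  0.0557] [0.5067 0.0487]
0.05 [0.4957 0.1191 0.041 ] [0.5064 0.0589]
0.06 [0.4955 0.1213 0.0572] [0.5064 0.0611]
0.07 [0.4936 0.1333 0.061 ] [0.506  0.0733]
0.08 [0.4922 0.1423 0.0267] [0.5057 0.0823]
0.09 [0.4918 0.1509 0.0607] [0.5064 0.091 ]
```

View pics/topc.png

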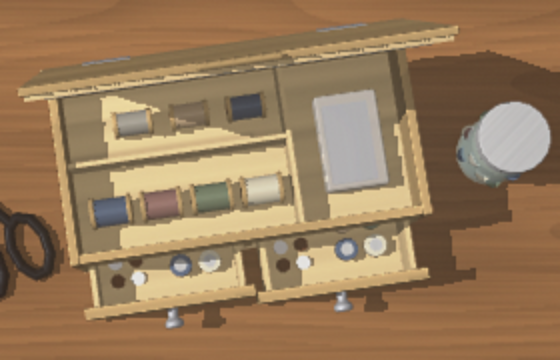

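Call:
servo_tool(commands=[[[-0.06,-0.07,0],[0,0,-0.03]],[[-0.16,-0.19,0],[0,0,-0.07]],[[-0.28,-0.33,0],[0,0,-0.12]],[[-0.4,-0.47,0],[0,0,-0.17]],[[-0.52,-0.61,0],[0,0,-0.21]],[[-0.63,-0.75,0],[0,0,-0.25]],[[-0.73,-0.87,0],[0,0,-0.28]],[[-0.795,-0.953,0],[0,0,-0.288]],[[-0.795,-0.953,0],[0,0,-0.288]]], claw=1)

```text
clock: 1.8
tcp_pos: [0.3229, 0.3527, 0.2505]
orientation: [-0.221, 3.133, -0.002]
contact_force: [0.2, 0.6, -0.1]
grip_width: -0.0001
gripper_force: 0.0
```

Call:
servo_tool(commands=[[[-0.02,-0.08,0.03],[0,0,0.004]],[[-0.07,-0.24,0.1],[0,0,0.004]],[[-0.13,-0.42,0.17],[0,0,0.004]],[[-0.18,-0.6,0.25],[0,0,0.004]],[[-0.23,-0.77,0.32],[0,0,0.004]],[[-0.27,-0.9,0.38],[0,0,0.004]],[[-0.29,-0.96,0.4],[0,0,0.004]],[[-0.29,-0.96,0.4],[0,0,0.004]]])

```text
clock: 2.6
tcp_pos: [0.4284, 0.128, 0.1497]
orientation: [0.214, -3.134, 0.002]
contact_force: [0.1, 0.7, -0.4]
grip_width: 0.0002
gripper_force: 0.0
```

Call:
servo_tool(commands=[[[0,-0.06,0.03],[0,0,0]],[[0,-0.14,0.1],[0,0,0]],[[0,-0.2,0.2],[0,0,0]],[[0,-0.23,0.3],[0,0,0]],[[0,-0.23,0.37],[0,0,0]],[[0,-0.23,0.4],[0,0,0]],[[0,-0.23,0.4],[0,0,0]],[[0,-0.23,0.4],[0,0,0]]])

```text
clock: 3.4
tcp_pos: [0.4363, 0.074, 0.0509]
orientation: [-0.222, 3.133, 0.001]
contact_force: [-0.3, -0.8, 0.7]
grip_width: 0.0
gripper_force: 0.0
```

Call:
servo_tool(commands=[[[-0.03,-0.01,0],[0,0,0]],[[-0.07,-0.012,0],[0,0,0]],[[-0.1,-0.012,0],[0,0,0]],[[-0.12,-0.012,0],[0,0,0]],[[-0.135,-0.012,0],[0,0,0]],[[-0.15,-0.012,0],[0,0,0]],[[-0.165,-0.012,0],[0,0,0]],[[-0.18,-0.012,0],[0,0,0]],[[-0.195,-0.012,0],[0,0,0]],[[-0.21,-0.012,0],[0,0,0]],[[-0.225,-0.012,0],[0,0,0]],[[-0.24,-0.012,0],[0,0,0]],[[-0.25,-0.012,0],[0,0,0]],[[-0.26,-0.012,0],[0,0,0]],[[-0.26,-0.012,0],[0,0,0]]])

```text
clock: 4.9
tcp_pos: [0.5012, 0.0791, 0.0504]
orientation: [-0.22, 3.133, 0.0]
contact_force: [-0.7, -0.1, -0.4]
grip_width: 0.0
gripper_force: 0.2
```

Call:
servo_tool(commands=[[[-0.005,0,0],[0,0,0]],[[-0.01,0,0],[0,0,0]],[[-0.015,0,0],[0,0,0]],[[-0.02,0,0],[0,0,0]]])

```text
clock: 5.3
tcp_pos: [0.5056, 0.0797, 0.0504]
orientation: [-0.22, 3.134, 0.0]
contact_force: [-1.5, 0.2, 0.6]
grip_width: -0.0003
gripper_force: 0.8
```

```bash
cat > look.py <<'E'
from meas import *
import sys
np.set_printoptions(precision=4,suppress=True)
n=sys.argv[1]
for c in ["scene","top"]:
    im,d=r.grab_frame(c);np.savez(f"pics/{c}{n}.npz",im=im,d=d);cv2.imwrite(f"pics/{c}{n}.png",im[:,:,::-1])
a=np.deg2rad(8.43);bx=np.array([np.cos(a),np.sin(a)]);by=np.array([-bx[1],bx[0]]);O=np.array([.6377,.0208])
for c in ["scene","top"]:
    z=np.load(f"pics/{c}{n}.npz");P=cloud(c,z["d"])[z["d"]>0]
    b=np.c_[(P[:,:2]-O)@bx,(P[:,:2]-O)@by,P[:,2]]
    for nm,s in [("left",[(.1,.15),(.01,.05)]),("right",[(-.15,-.1),(-.05,-.01)])]:
        for lo,hi in s:
            q=b[(b[:,1]>lo)&(b[:,1]<hi)&(b[:,2]>.057)&(b[:,2]<.063)&(b[:,0]<-.08)&(b[:,0]>-.15)]
            print(c,nm,len(q),np.percentile(q[:,0],3) if len(q)>3 else None)
o=r.get_obs();t=o["tcp_pos"];print(o["clock"],t,o["contact_force"],"box",(t[:2]-O)@bx,(t[:2]-O)@by)
E
python3 look.py 1
```

```text
scene left 29 -0.09260493323572044
scene left 16 -0.0922961523320693
scene right 46 -0.13288170459237894
scene right 1 None
top left 0 None
top left 15 -0.09172647742258262
top right 152 -0.1332752545641258
top right 125 -0.133163216204026
5.4 [0.5059 0.0798 0.0504] [-1.0647  0.7823 -0.0014] box -0.12173006349205927 0.07766103394663881
```

Call:
servo_tool(commands=[[[-0.004,0,0],[0,0,0]],[[-0.006,0,0],[0,0,0]],[[-0.006,0,0],[0,0,0]]])

```text
clock: 5.7
tcp_pos: [0.5072, 0.08, 0.0503]
orientation: [-0.22, 3.134, 0.0]
contact_force: [-1.2, 0.6, 0.8]
grip_width: 0.0
gripper_force: 0.6
```

Call:
servo_tool(commands=[[[-0.003,0,0],[0,0,0]],[[-0.005,0,0],[0,0,0]],[[-0.005,0,0],[0,0,0]]])

```text
clock: 6.0
tcp_pos: [0.5084, 0.0802, 0.0503]
orientation: [-0.22, 3.134, 0.0]
contact_force: [-1.0, 1.3, 1.4]
grip_width: -0.0001
gripper_force: 0.7
```

Call:
servo_tool(commands=[[[-0.003,0,0],[0,0,0]],[[-0.004,0,0],[0,0,0]],[[-0.004,0,0],[0,0,0]]])

```text
clock: 6.3
tcp_pos: [0.5087, 0.0801, 0.0502]
orientation: [0.22, -3.133, 0.0]
contact_force: [-4.1, 0.7, 2.4]
grip_width: 0.0003
gripper_force: 2.0
```

Call:
servo_tool(commands=[[[-0.002,0,0],[0,0,0]],[[-0.002,0,0],[0,0,0]]])

```text
clock: 6.5
tcp_pos: [0.5087, 0.0801, 0.0501]
orientation: [0.22, -3.132, 0.0]
contact_force: [-4.8, 0.1, 4.3]
grip_width: -0.0002
gripper_force: 2.7
```

Call:
servo_tool(commands=[[[0.04,0,0],[0,0,0]],[[0.13,0,0],[0,0,0]],[[0.22,0,-0.05],[0,0,0]],[[0.264,-0.05,-0.12],[0,0,0]],[[0.264,-0.15,-0.16],[0,0,0]],[[0.264,-0.3,-0.16],[0,0,0]],[[0.264,-0.45,-0.16],[0,0,0]],[[0.264,-0.57,-0.12],[0,0,0]],[[0.264,-0.617,-0.05],[0,0,0]],[[0.264,-0.617,0],[0,0,0]],[[0.264,-0.617,0],[0,0,0]]])

```text
clock: 7.6
tcp_pos: [0.4649, -0.0812, 0.049]
orientation: [0.22, -3.132, -0.001]
contact_force: [0.1, -0.3, -0.2]
grip_width: 0.0001
gripper_force: 0.0
```

Call:
servo_tool(commands=[[[-0.025,-0.005,0],[0,0,0]],[[-0.05,-0.005,0],[0,0,0]],[[-0.07,-0.005,0],[0,0,0]],[[-0.085,-0.005,0],[0,0,0]],[[-0.1,-0.005,0],[0,0,0]],[[-0.115,-0.005,0],[0,0,0]],[[-0.13,-0.005,0],[0,0,0]],[[-0.145,-0.005,0],[0,0,0]],[[-0.16,-0.005,0],[0,0,0]],[[-0.175,-0.005,0],[0,0,0]],[[-0.19,-0.005,0],[0,0,0]],[[-0.205,-0.005,0],[0,0,0]],[[-0.22,-0.005,0],[0,0,0]],[[-0.235,-0.005,0],[0,0,0]],[[-0.245,-0.005,0],[0,0,0]],[[-0.25,-0.005,0],[0,0,0]],[[-0.25,-0.005,0],[0,0,0]]])

```text
clock: 9.3
tcp_pos: [0.5285, -0.0742, 0.0504]
orientation: [-0.22, 3.133, -0.0]
contact_force: [-0.1, 0.8, -0.1]
grip_width: -0.0001
gripper_force: 0.3
```

Call:
servo_tool(commands=[[[-0.004,0,0],[0,0,0]],[[-0.008,0,0],[0,0,0]],[[-0.01,0,0],[0,0,0]],[[-0.01,0,0],[0,0,0]]])

```text
clock: 9.7
tcp_pos: [0.5306, -0.074, 0.0503]
orientation: [-0.22, 3.134, -0.0]
contact_force: [-1.2, 0.3, 0.7]
grip_width: -0.0001
gripper_force: 0.6
```

Call:
servo_tool(commands=[[[-0.003,0,0],[0,0,0]],[[-0.005,0,0],[0,0,0]],[[-0.005,0,0],[0,0,0]]])

```text
clock: 10.0
tcp_pos: [0.5315, -0.0738, 0.0503]
orientation: [0.22, -3.133, 0.0]
contact_force: [-2.9, -0.4, 1.8]
grip_width: 0.0003
gripper_force: 1.5
```

Call:
servo_tool(commands=[[[-0.002,0,0],[0,0,0]],[[-0.003,0,0],[0,0,0]],[[-0.003,0,0],[0,0,0]]])

```text
clock: 10.3
tcp_pos: [0.5315, -0.0738, 0.0502]
orientation: [0.22, -3.132, -0.0]
contact_force: [-4.8, -0.7, 4.0]
grip_width: 0.0001
gripper_force: 2.6
```

Call:
servo_tool(commands=[[[0.04,0,0],[0,0,0]],[[0.1,0,-0.02],[0,0,0]],[[0.12,0,-0.1],[0,0,0]],[[0.12,0,-0.25],[0,0,0]],[[0.12,0,-0.42],[0,0,0]],[[0.12,0,-0.6],[0,0,0]],[[0.12,0,-0.77],[0,0,0]],[[0.12,0,-0.9],[0,0,0]],[[0.12,0,-0.96],[0,0,0]],[[0.12,0,-0.96],[0,0,0]]])

```text
clock: 11.3
tcp_pos: [0.5045, -0.0777, 0.293]
orientation: [-0.22, 3.127, 0.0]
contact_force: [-0.6, 0.2, -0.2]
grip_width: -0.0002
gripper_force: 0.0
```

Call:
servo_tool(commands=[[[0,0.02,-0.06],[0,0,0]],[[-0.06,0.06,-0.15],[0,0,0]],[[-0.18,0.12,-0.2],[0,0,0]],[[-0.33,0.18,-0.2],[0,0,0]],[[-0.48,0.24,-0.2],[0,0,0]],[[-0.63,0.28,-0.2],[0,0,0]],[[-0.78,0.3,-0.2],[0,0,0]],[[-0.88,0.3,-0.2],[0,0,0]],[[-0.92,0.3,-0.2],[0,0,0]],[[-0.92,0.3,-0.2],[0,0,0]]])

```text
clock: 12.3
tcp_pos: [0.7203, 0.0287, 0.3381]
orientation: [0.22, -3.132, 0.001]
contact_force: [-0.2, -0.2, -0.1]
grip_width: -0.0001
gripper_force: 0.0
```

```bash
python3 look.py 2; python3 -c "
from meas import *
measure(2)"; python3 -c "
import cv2,numpy as np
a=cv2.imread('pics/scene2.png')[80:380,150:550];b=cv2.imread('pics/top2.png')[60:360,120:520]
cv2.imwrite('pics/c2.png',np.hstack([a,b]))"
```

```text
scene left 11 -0.08895827207228144
scene left 3 None
scene right 4 -0.0900084730237873
scene right 2 None
top left 138 -0.09003149966292996
top left 0 None
top right 0 None
top right 0 None
12.4 [0.7192 0.028  0.3396] [ 0.6824 -0.5213  0.4588] box 0.08163113361013476 -0.004849287911792005
scene lid n [ 0.05818673 -0.99744472  0.0414529 ] c [0.65184951 0.06677681 0.62709391] ang 1.5293315458286834 yaw -1.5125265664777758 zmax 0.7154401667759103 std 0.004086250222026413 9218
scene rim 651 [ 0.53655966 -0.14353506  0.09950134] [0.74661904 0.18967281 0.10698545] ((643.120361328125, 23.37432861328125), (170.6083526611328, 314.7945251464844), 8.372856140136719)
scene fronts 743 [ 0.42149109 -0.13861452  0.05600075] [0.69905722 0.18767434 0.06599816] ((552.9535522460938, 39.238861083984375), (339.7289123535156, 246.5992431640625), 80.32418823242188)
scene top 248 [ 0.55429896 -0.12120525  0.10902393] [0.74787811 0.18967708 0.11898207] ((646.2911987304688, 23.15380859375), (164.78282165527344, 314.2895202636719), 8.368226051330566)
top lid n [0.24079038 0.22035105 0.94523299] c [0.49797627 0.02661916 0.74304212] ang 0.3324886274499043 yaw 0.7411038192193433 zmax 0.7647578704950421 std 0.00361022919692494 83588
top rim 502 [0.53671182 0.10942264 0.09953332] [0.71450973 0.18241633 0.10591301] ((625.1067504882812, 146.6765899658203), (175.29515075683594, 65.48578643798828), 3.3329689502716064)
top fronts 749 [0.52714197 0.11235453 0.05644104] [0.69702714 0.17596717 0.06599926] ((611.7490844726562, 136.9891357421875), (165.03594970703125, 61.65863037109375), 6.408139228820801)
```

View pics/c2.png

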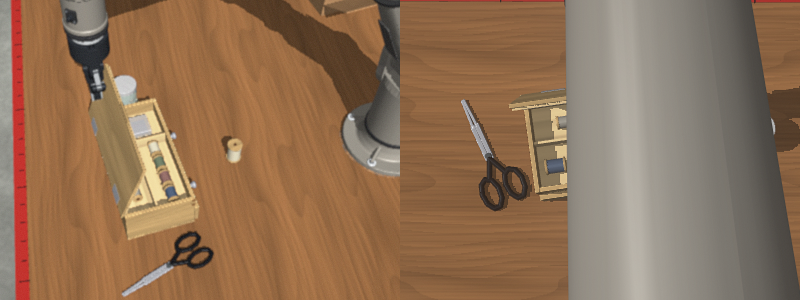

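The left half of the picture shows both drawers flush, the box where it was, and the gripper above and behind the raised lid's far end at (97,80). In the right half the arm covers the box, and the shears are untouched. I'll lower behind the lid and then sweep it over on an arc.

Call:
servo_tool(commands=[[[0,0.02,0.04],[0,0,0]],[[0,0.02,0.12],[0,0,0]],[[0,0.02,0.2],[0,0,0]],[[0,0.02,0.27],[0,0,0]],[[0,0.02,0.32],[0,0,0]],[[0,0.02,0.33],[0,0,0]],[[0,0.02,0.33],[0,0,0]]])

```text
clock: 13.1
tcp_pos: [0.719, 0.0337, 0.2578]
orientation: [0.22, -3.134, -0.0]
contact_force: [-0.4, 0.3, 0.8]
grip_width: -0.0
gripper_force: 0.0
```

Call:
servo_tool(commands=[[[0.03,0,0],[0,0,0]],[[0.06,0,0],[0,0,0]],[[0.08,0,0],[0,0,0]],[[0.1,0,0],[0,0,0]],[[0.115,0,0],[0,0,0]],[[0.125,0,0],[0,0,0]],[[0.125,0,0],[0,0,0]]])

```text
clock: 13.8
tcp_pos: [0.6882, 0.0292, 0.2579]
orientation: [-0.22, 3.134, 0.0]
contact_force: [-0.2, 0.0, 0.0]
grip_width: -0.0
gripper_force: 0.0
```

Call:
servo_tool(commands=[[[0.016,0,0.007],[0,0,0]],[[0.033,0,0.014],[0,0,0]],[[0.059,0,0.024],[0,0,0]],[[0.085,0,0.036],[0,0,0]],[[0.11,0,0.049],[0,0,0]],[[0.134,0,0.063],[0,0,0]],[[0.158,0,0.078],[0,0,0]],[[0.18,0,0.094],[0,0,0]],[[0.202,0,0.112],[0,0,0]],[[0.223,0,0.131],[0,0,0]],[[0.243,0,0.15],[0,0,0]],[[0.262,0,0.171],[0,0,0]],[[0.28,0,0.192],[0,0,0]],[[0.28,0,0.192],[0,0,0]]])

```text
clock: 15.2
tcp_pos: [0.6179, 0.0195, 0.2086]
orientation: [0.22, -3.132, -0.0]
contact_force: [0.9, 1.2, 0.0]
grip_width: 0.0003
gripper_force: 0.0
```

```bash
python3 - <<'E'
from h import *
im,d=r.grab_frame("scene");np.savez("pics/scene3.npz",im=im,d=d);cv2.imwrite("pics/c3.png",cv2.resize(im[80:380,150:450,::-1],(600,600)))
E
```

```text
(no output)
```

View pics/c3.png

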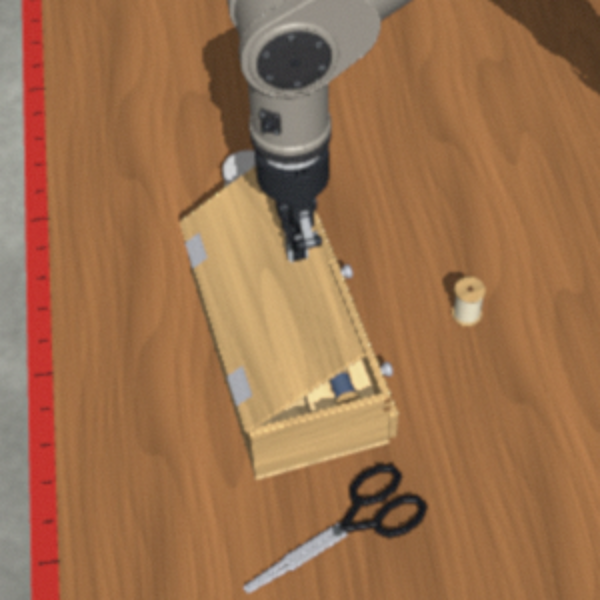

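The crop shows the lid about a third open, with the fingertip pressing its outer face at (300,250). The drawers are flush and the spool (468,300) and shears are undisturbed. I continue the arc.

Call:
servo_tool(commands=[[[0.007,0,0.009],[0,0,0]],[[0.014,0,0.018],[0,0,0]],[[0.029,0,0.041],[0,0,0]],[[0.044,0,0.065],[0,0,0]],[[0.057,0,0.09],[0,0,0]],[[0.069,0,0.115],[0,0,0]],[[0.08,0,0.141],[0,0,0]],[[0.09,0,0.167],[0,0,0]],[[0.098,0,0.194],[0,0,0]],[[0.103,0,0.216],[0,0,0]],[[0.107,0,0.232],[0,0,0]],[[0.11,0,0.249],[0,0,0]],[[0.112,0,0.26],[0,0,0]],[[0.114,0,0.268],[0,0,0]],[[0.114,0,0.274],[0,0,0]],[[0.114,0,0.276],[0,0,0]],[[0.114,0,0.276],[0,0,0]]])

```text
clock: 16.95
tcp_pos: [0.591, 0.0155, 0.1408]
orientation: [-0.22, 3.134, -0.0]
contact_force: [0.0, -0.2, -0.4]
grip_width: 0.0001
gripper_force: 0.0
```

Call:
servo_tool(commands=[[[0,0,0.004],[0,0,0]],[[0,0,0.008],[0,0,0]],[[0,0,0.012],[0,0,0]],[[0,0,0.016],[0,0,0]],[[0,0,0.016],[0,0,0]]])

```text
clock: 17.45
tcp_pos: [0.5908, 0.0155, 0.1366]
orientation: [0.22, -3.134, -0.0]
contact_force: [0.2, 0.8, -0.2]
grip_width: -0.0
gripper_force: 0.0
```

Expected shut contact is at z ≈ 0.1325, so I creep down.

Call:
servo_tool(commands=[[[0,0,0.004],[0,0,0]],[[0,0,0.008],[0,0,0]],[[0,0,0.012],[0,0,0]],[[0,0,0.012],[0,0,0]]])

```text
clock: 17.85
tcp_pos: [0.5909, 0.0155, 0.1336]
orientation: [0.22, -3.134, -0.0]
contact_force: [-0.5, 1.1, 0.5]
grip_width: -0.0002
gripper_force: 0.0
```

Call:
servo_tool(commands=[[[0,0,0.003],[0,0,0]],[[0,0,0.005],[0,0,0]],[[0,0,0.005],[0,0,0]]])

```text
clock: 18.15
tcp_pos: [0.5909, 0.0155, 0.1326]
orientation: [-0.22, 3.134, 0.0]
contact_force: [-0.1, 0.8, 2.2]
grip_width: -0.0
gripper_force: 0.9
```

Call:
servo_tool(commands=[[[0,0,0.003],[0,0,0]],[[0,0,0.004],[0,0,0]],[[0,0,0.004],[0,0,0]]])

```text
clock: 18.45
tcp_pos: [0.591, 0.0155, 0.1326]
orientation: [-0.22, 3.134, 0.001]
contact_force: [-3.8, -0.3, 9.4]
grip_width: -0.0003
gripper_force: 4.9
```

Call:
servo_tool(commands=[[[0,0,-0.01],[0,0,0]],[[0,0,-0.05],[0,0,0]],[[0,0,-0.15],[0,0,0]],[[0,0,-0.3],[0,0,0]],[[0,0.1,-0.45],[0,0,0]],[[0,0.25,-0.55],[0,0,0]],[[0.05,0.42,-0.6],[0,0,0]],[[0.1,0.6,-0.6],[0,0,0]],[[0.1,0.78,-0.6],[0,0,0]],[[0.1,0.9,-0.6],[0,0,0]],[[0.1,0.98,-0.6],[0,0,0]],[[0.1,0.98,-0.6],[0,0,0]]])

```text
clock: 19.65
tcp_pos: [0.5307, 0.2586, 0.2818]
orientation: [-0.229, 3.133, 0.003]
contact_force: [0.2, -0.1, 0.7]
grip_width: 0.0002
gripper_force: 0.0
```

```bash
python3 look.py 4; python3 - <<'E'
from h import *
a=np.deg2rad(8.43);bx=np.array([np.cos(a),np.sin(a)]);by=np.array([-bx[1],bx[0]]);O=np.array([.6377,.0208])
for c in ["scene","top"]:
    z=np.load(f"pics/{c}4.npz");P=cloud(c,z["d"])[z["d"]>0]
    b=np.c_[(P[:,:2]-O)@bx,(P[:,:2]-O)@by,P[:,2]]
    s=b[(abs(b[:,0])<.07)&(abs(b[:,1])<.14)&(b[:,2]<.15)]
    if len(s)>50:print(c,len(s),"lid plane",np.linalg.lstsq(np.c_[s[:,:2],np.ones(len(s))],s[:,2],rcond=None)[0])
    t=b[(b[:,2]>.109)&(b[:,2]<.118)&(abs(b[:,0])<.12)&(abs(b[:,1])<.17)]
    print(cv2.minAreaRect(t[:,:2].astype(np.float32)*1000))
i=np.hstack([cv2.imread('pics/scene4.png')[80:380,150:550],cv2.imread('pics/top4.png')[60:360,120:520]])
cv2.imwrite('pics/c4.png',i)
E
```

```text
scene left 8 -0.08832955553004128
scene left 0 None
scene right 0 None
scene right 0 None
top left 156 -0.09016164286228986
top left 110 -0.090260368927894
top right 155 -0.09002396549173028
top right 104 -0.09015988020990708
19.75 [0.532  0.254  0.2817] [-0.2062 -0.0122 -0.3465] box -0.0703785516403412 0.24622148977603545
scene 5927 lid plane [0.00036929 0.00068317 0.11304343]
((-1.3274612426757812, 0.5166015625), (168.80026245117188, 314.51611328125), 0.3812009394168854)
top 13665 lid plane [ 1.00577960e-03 -1.02316229e-04  1.12242512e-01]
((-2.9903335571289062, -0.2717437744140625), (167.48614501953125, 310.3660583496094), 0.15556341409683228)
```

View pics/c4.png

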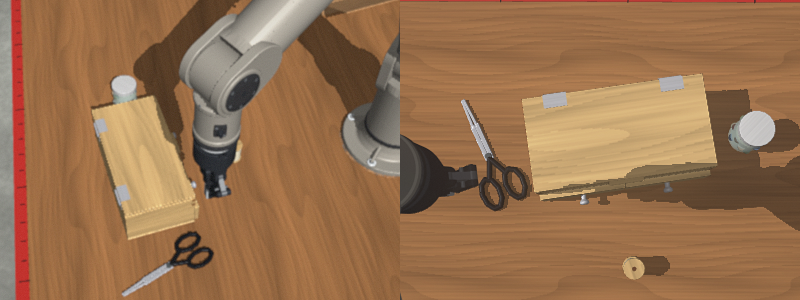

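Both views show the lid flat and the drawers flush. The lid's tilt is about 0.001, and both fronts are about 0.3 mm from nominal. The spool, jar and shears are where they were and the gripper is clear, so I hand in.

```bash
python3 -c "
from bench import r
print(r.hand_in())"
```

```text
the job is handed in; nothing more can be done
None
```

The sewing box is closed and handed in at about 20 s: both drawers were pushed home and then the lid gently shut, and the final pictures show the box, spool, jar and shears where they were; the judge's verdict was not shown.

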